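# Set the dial cap and pour the small ball knobs from the tilting drum

### The arm

A 6-joint arm with a two-finger parallel gripper is mounted at the origin on the work surface. World frame = base frame: x ahead of the robot, y to its left, z up, the work surface at z = 0. Lengths are in m, angles in rad, forces in N, time in s.
With the tool pointing down it reaches from about 0.275 to 0.85 m from the base axis. Payload 5.2 kg.
Tool frame: the origin (TCP) lies at the very end of the fingers, on their centre line; the grasp point (between the pads) lies env.tcp_to_grasp behind it (env.tcp_to_grasp is the distance from the TCP to the grasp point, in m); z points along the fingers, y is the line along which they close (so a half turn about z gives the same grasp; the last joint's range is limited). The gripper opens to 85 mm and grips with 20 to 120 N. Pads are 22 mm wide; open, the fingers measure 114 mm over their backs; the gripper's body (76 mm by 85 mm) begins 54 mm behind the grasp point. The pads swing forward as they close: fully open they stand 13 mm farther back than shut.
Start: joints at [-1.36, 0.259, 1.535, -0, 1.348, -0.203], TCP at [0.221, -0.504, 0.231] pointing down, gripper open.
Joint ranges: [-3.14, 3.14], [-0.91, 2.08], [0.19, 2.58], [-1.22, 4.36], [0.22, 2.71], [-3.12, 3.12]. Speed limits (rad/s): [2.57, 2.57, 3.14, 3.14, 3.14, 3.14].

### API

Orientations are given as [roll, pitch, yaw] about the fixed x, y, z axes, in that order (R = Rz(yaw) Ry(pitch) Rx(roll)).
In Python, from bench import read_state, optics, ticket, models, env gives the robot as it stands.
- The arm moves only by the tool move_arm, never from a script. Its argument "targets" is a list of rows, each an object of numbers: "x", "y", "z": the shift along the tool's x, y, z in mm; "spin": the turn about the tool's z in degrees; "hand": the closure in counts, from 0 (fully open) to 255 (shut). In form: [{"x": .., "y": .., "z": .., "spin": .., "hand": ..}, ...]. A call has 1 to 20 rows; each row is the pose to reach, as a shift and turn from the pose commanded when the call began, along the tool's axes at that moment; what a row does not reach only later rows make up. A row lasts 1/10 s, in which the tool goes at most 50 mm and 8.59 degrees, less where a joint would pass 70% of its speed; a pose out of reach is approached as far as the arm can. A call with a gripper value outside its range is refused whole. The fingers move at their own pace and stop on an object; "force" is the grip in N (left out, the last holds). Time passes only in rows, so rows that repeat a pose let the fingers close. It gives the time, the measured TCP pose, the force, the opening and the grip force at its end, in the units of the state.
- read_state(): the state, without advancing time (a new reading comes with each control period).
- optics.snapshot(name): name is "scene" or "side" or "wrist"; returns the picture (480x640x3 uint8, red, green, blue); there is no depth.
- optics.camera_model(name): a dict with "fx", "fy", "cx", "cy" (pixels), "D" ([k1, k2, p1, p2, k3] as OpenCV has them; the pictures are not rectified), "origin" and "attitude" of the camera in the world. Camera axes: x right, y down, z forward; pixel columns grow to the right and rows downward; lengths in m; the calibration is good to about 2 mm. A picture is of the moment at which its call begins: read the wrist's pose just before it. camera_model takes no time and is no camera call; for the wrist camera it gives the pose at the moment of the call.
- ticket.close_job(): hands the job in; it is judged then, once.
Trained networks look in the newest picture that a camera, given by its name, has taken for a name from the list of things; names that differ only in an ending like _2 or _b are one class to them, and where a whole thing is asked for, a point or a joint stands for the part that bears it (a point fixed in the world has none). Each returns a list of dicts, best first, with "confidence" (0 to 1); they miss things now and then, are a little off and sometimes report something else, mostly with a low value. They report only what shows in the picture. A call takes as long as a camera call.
- models.outline_of(camera, query): "mask" (480x640 bool, what is visible of it) and "extent" ([left, top, right, bottom] in pixels, round what is visible of it).
The state is a dict: "time_s": time; "joint_pos": joint angles; "joint_vel": joint speeds; "joint_torque": joint torques, N m; "tool_pos": TCP position; "tool_rot": TCP orientation; "ft_force": force on the tool from outside, world axes, zero at the start; "torque": the same for the moment, N m; "opening": finger opening in m; "finger_force": force on a finger pad.
Only numpy, scipy, OpenCV 4.12 (cv2) and the standard library are available. Lean on these libraries where they do the work, as an engineer would, in place of code of your own. Each camera call takes 0.05 s, during which the arm holds its last target. There are 200 camera calls.

### The job

The clear tilting drum holds four 32 mm ball knobs and one stray 50 mm one. Turn the dial cap on top until the opening that lets the small knobs through but holds the big one back is centred on the drum's pouring side (the white pointer, above the blue tray), then swing the drum over by its lever until all four small knobs have run out into the tray. Let the drum come back upright with the big knob still inside, and do not push the other things on the bench about.

Things in the scene. Friction and masses are not known exactly. Their poses are not given: they have to be found in the camera images.
- stand: grey steel stand, fixed. Origin on the bench right under the drum's centre; +x is the pouring side, +z up. Base plate x -110 to 170 mm, 290 mm wide, 6 mm thick; two uprights at y = +-120 mm, 50 mm wide, 217 mm high, carry the drum's pivot (along the stand's y) at z = 195 mm.
- drum (a joint): tilt of the drum about the stand's y: 0 = upright on its rest stop, grows as its top swings over to the pouring side (stand's +x), stop at 2.6 rad. A spring (0.15 N m at 0, 0.31 at 2.6) holds it at rest and, damped, swings it back upright in about 2 s when let go. The knobs run out freely only near the 2.6 stop; hold it there a few seconds, and rock it back and over again if one hangs.
- drum_axis (a point): on the drum's pivot axis at its centre, turns with it; x to the pouring side, z to the mouth. Clear cylinder 170 mm inside, 178 outside, inner floor 50 mm below, mouth 40 mm above this point. A fixed blue lid under the dial shuts the mouth but for a window 56 degrees to either side of the pouring side; knobs leave only there.
- dial (a joint): turn of the dial cap about the drum's z, rad, counter-clockwise positive seen from above, endless both ways, stays where left (friction 0.05 N m, no clicks). 0 (or any whole turn, 6.28): the 40 mm opening is centred on the pouring side; 2.09: the 24 mm one; 4.19: the 58 mm one.
- dial_top (a point): centre of the dial's upper face, 48 mm above the pivot when upright; x points to the 40 mm opening. Flat aluminium disc 198 mm across, three curved openings, each 113 degrees long. On it stands a black turning bar 100 mm long (50 each way), 12 thick, 26 high, at +60 degrees from this x, and a 40 mm round hub 10 mm high.
- opening_mid (a point): middle of the 40 mm opening (40 mm measured inwards from the drum's inner wall), 65 mm from the dial's axis, at the dial's upper face. Knobs under 40 mm pass anywhere along it
- opening_wide (a point): middle of the 58 mm high opening, 56 mm from the dial's axis
- opening_narrow (a point): middle of the 24 mm high opening, 73 mm from the dial's axis
- lever_bar (a point): middle of the drum's lever grip: black round bar 18 mm thick, parallel to the pivot, on the stand's -y side, free from 140 to 212 mm off the drum's centre (this point at 175), 95 mm from the pivot axis. Turns with the drum: upright it leans 0.9 rad back from vertical, fully tipped 1.7 rad forward. The crank arm is at 136 mm.
- tray: open blue catch tray, 210 (x) x 196 (y) x 55 mm, walls 4 mm, loose on the stand's base plate between the uprights, under the pouring side. Origin at the centre of its underside.
- knob1: small black ball knob, 32 mm across, loose in the drum; origin at its centre
- knob2: small black ball knob, 32 mm across, loose in the drum; origin at its centre
- knob3: small black ball knob, 32 mm across, loose in the drum; origin at its centre
- knob4: small black ball knob, 32 mm across, loose in the drum; origin at its centre
- knob_big: stray big black ball knob, 50 mm across, loose in the drum; origin at its centre
- tape_roll: roll of brown packing tape, ring 104 mm across, 48 mm high, standing flat; a bystander. Origin at the middle of its underside.
- tie_bundle: bundle of green cable ties, 160 x 26 x 14 mm; a bystander. Origin at the middle of its underside.
- carton: closed cardboard carton, 110 x 80 x 70 mm; a bystander. Origin at the middle of its underside.
- marker: white marker pen with a black cap, 140 mm long, 16 mm thick; a bystander. Origin at the middle of its underside.
- screwdriver: screwdriver with a red handle, about 200 mm long, lying on the bench; a bystander. Origin at the middle of its underside.
- mug: white mug, 80 mm across, 95 mm high, handle at its +y; a bystander. Origin at the middle of its underside.

How it is judged:
By the outcome, as a careful person would: the job done as asked, in the order asked, and still so for the second after the job is handed in, with the robot touching nothing.
It also fails if it takes over 58 s, if anything falls off the work surface, if the arm or the gripper's body presses on something with over 40 N, if the wrist force passes 120 N, or if a joint passes its speed limit or range.

## Working session

There is one attempt and no reset: what is moved stays moved. The work goes in short steps, Python scripts to look and compute and a tool call to move; the robot and the scene stay as the last step left them, time stands still between calls to the robot, and variables do not carry over. Pictures are saved under pics/ and viewed, at most 10 in all, crops included, and the job is handed in when it is done.

Besides the shell and the picture viewer there is one more tool, called after "Request:" as a command line: name --argument value ..., lists and objects as JSON in quotes. move_arm: Moves the arm, as the interface text tells. Its arguments: {"type":"object","properties":{"targets":{"type":"array","items":{"type":"object","properties":{"x":{"type":"number"},"y":{"type":"number"},"z":{"type":"number"},"spin":{"type":"number"},"hand":{"type":"number"}}}},"force":{"type":"number"}},"required":["targets"]}

```bash
mkdir -p pics; ls
python3 - <<'E'
from bench import read_state, optics, ticket, models, env
import cv2,numpy as np
s=read_state();print(s['time_s'],s['tool_pos'],s['tool_rot'],env.tcp_to_grasp)
for c in ['scene','side']:
    im=optics.snapshot(c);cv2.imwrite(f'pics/{c}0.png',im[:,:,::-1]);m=optics.camera_model(c);print(m)
E
```

```text
pics
0.0 [ 0.22104625 -0.50304202  0.23047528] [-3.13980128e+00 -3.29647323e-04  4.13794154e-01] 0.0187
{'fx': 527.7784419323182, 'fy': 527.7784419323182, 'cx': 330.8963254825459, 'cy': 242.04620467494928, 'D': array([-0.11054196,  0.        ,  0.        ,  0.        ,  0.        ]), 'origin': array([1.05784096, 0.15775648, 1.06486889]), 'attitude': array([-2.62001444,  0.0145882 ,  1.88830975])}
{'fx': 487.6706960849396, 'fy': 487.6706960849396, 'cx': 319.687763470955, 'cy': 234.80351920211925, 'D': array([-0.07533954,  0.        ,  0.        ,  0.        ,  0.        ]), 'origin': array([0.13369926, 0.81617469, 1.0244227 ]), 'attitude': array([-2.31738329, -0.01351751, -2.66526671])}
```

View pics/scene0.png

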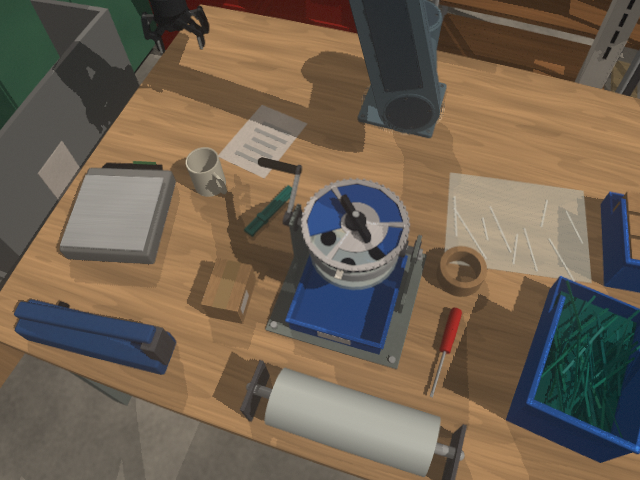

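View pics/side0.png

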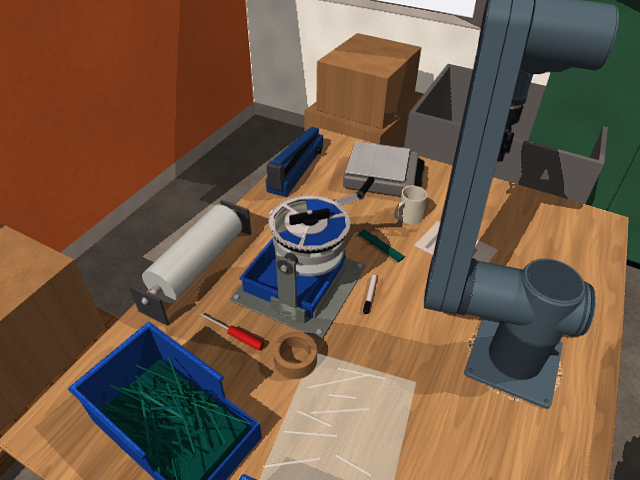

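```bash
cat > h.py <<'E'
from bench import read_state, optics, ticket, models, env
import cv2,numpy as np
from scipy.spatial.transform import Rotation as R
def cam(c):
    m=optics.camera_model(c);K=np.array([[m['fx'],0,m['cx']],[0,m['fy'],m['cy']],[0,0,1]])
    return K,np.array(m['D']),R.from_euler('xyz',m['attitude']).as_matrix(),np.array(m['origin'])
def onz(c,px,z):
    K,D,A,o=cam(c);p=cv2.undistortPoints(np.array(px,float).reshape(-1,1,2),K,D)[:,0]
    d=np.c_[p,np.ones(len(p))]@A.T
    return o+d*((z-o[2])/d[:,2])[:,None]
def proj(c,P):
    K,D,A,o=cam(c);P=np.asarray(P,float).reshape(-1,3)
    return cv2.projectPoints((P-o)@A,np.zeros(3),np.zeros(3),K,D)[0][:,0]
def snap(c,f=None,crop=None,sc=1):
    im=optics.snapshot(c)
    if f:
        j=im[:,:,::-1]
        if crop: j=j[crop[1]:crop[3],crop[0]:crop[2]]
        cv2.imwrite('pics/'+f,cv2.resize(np.ascontiguousarray(j),None,fx=sc,fy=sc,interpolation=cv2.INTER_CUBIC))
    return im
E
python3 - <<'E'
from h import *
snap('scene','scene1.png',(230,140,450,370),2.6)
snap('side')
for q in ['dial','lever_bar','tray','stand','drum','carton','mug','tie_bundle','marker','tape_roll','screwdriver']:
  for c in ['scene','side']:
    r=models.outline_of(c,q)
    if r:
      r=r[0];ys,xs=np.nonzero(r['mask']);print(q,c,round(r['confidence'],2),r['extent'],xs.mean().round(1),ys.mean().round(1),onz(c,[[xs.mean(),ys.mean()]],{'dial':.243,'lever_bar':.254}.get(q,0.02))[0].round(3))
      if q=='dial':
        e=cv2.fitEllipse(cv2.convexHull(np.c_[xs,ys].astype(np.float32)));print(e,onz(c,[e[0]],.243))
E
```

```text
dial scene 0.82 [301.4, 178.3, 408.9, 274.1] 357.1 227.0 [0.568 0.035 0.243]
((354.7069396972656, 225.0939483642578), (94.33905029296875, 109.32173919677734), 93.05220794677734) [[0.56562001 0.02922703 0.243     ]]
dial side 0.82 [271.6, 195.2, 350.1, 249.1] 308.2 222.7 [0.556 0.036 0.243]
((309.1008605957031, 222.23585510253906), (53.868995666503906, 80.61820983886719), 89.23542785644531) [[0.55483848 0.03292397 0.243     ]]
lever_bar scene 0.73 [257.5, 155.9, 421.8, 291.2] 350.5 228.7 [0.582 0.026 0.254]
lever_bar side 0.73 [266.8, 176.8, 375.5, 275.1] 312.4 230.4 [0.528 0.066 0.254]
tray scene 0.76 [283.8, 258.4, 403.5, 356.6] 344.8 309.2 [0.64  0.035 0.02 ]
tray side 0.97 [237.4, 242.5, 345.7, 321.1] 284.4 280.8 [0.62  0.056 0.02 ]
stand scene 0.74 [255.6, 155.2, 423.1, 372.0] 349.4 253.9 [0.509 0.005 0.02 ]
stand side 0.69 [229.6, 176.1, 374.2, 334.4] 308.1 259.4 [ 0.601 -0.047  0.02 ]
drum scene 0.92 [259.3, 158.8, 421.5, 287.2] 350.0 228.0 [ 0.443 -0.014  0.02 ]
drum side 0.7 [268.5, 175.5, 372.2, 275.2] 312.2 230.3 [ 0.649 -0.162  0.02 ]
carton scene 0.95 [200.4, 260.3, 261.4
[... 237 characters left out ...]
222.4] 411.0 204.3 [ 0.423 -0.426  0.02 ]
tie_bundle scene 0.58 [244.2, 185.8, 290.2, 234.0] 269.3 210.8 [ 0.455 -0.21   0.02 ]
tie_bundle side 0.8 [354.6, 228.5, 403.2, 261.6] 381.5 245.0 [ 0.437 -0.202  0.02 ]
marker scene 0.73 [432.8, 311.4, 461.2, 386.2] 449.2 333.6 [0.626 0.26  0.02 ]
marker side 0.72 [267.4, 193.6, 348.9, 246.1] 307.2 222.8 [ 0.679 -0.185  0.02 ]
tape_roll scene 0.6 [436.6, 247.8, 485.2, 297.7] 461.4 271.1 [0.475 0.255 0.02 ]
tape_roll side 0.75 [271.1, 332.3, 318.7, 379.5] 294.3 354.4 [0.479 0.25  0.02 ]
screwdriver scene 0.75 [429.9, 308.2, 461.2, 396.3] 447.4 339.3 [0.64  0.259 0.02 ]
screwdriver side 0.87 [200.6, 313.1, 263.8, 352.6] 238.4 333.8 [0.631 0.263 0.02 ]
```

View pics/scene1.png

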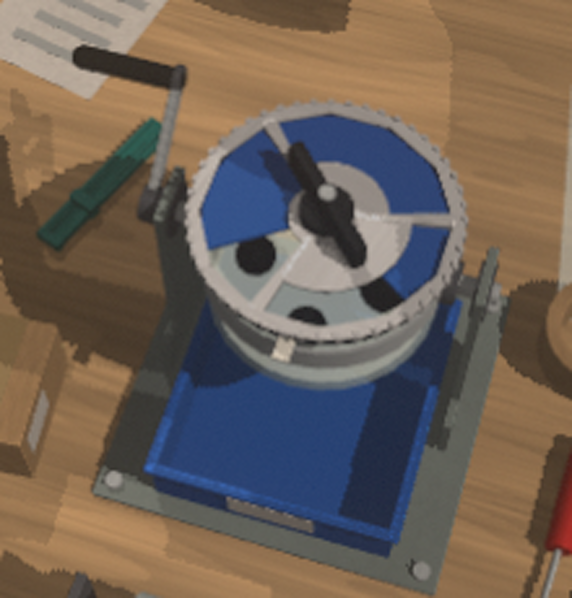

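Run:
```python
from h import *
from scipy.optimize import least_squares
f=lambda x,y:[230+x/2.6,140+y/2.6]
px=np.array([f(297,148),f(358,262),f(327,192),f(95,490),f(434,594),f(84,55),f(178,77),f(284,348)])
def pts(p):
    x,y,yaw,b=p
    L=[[50*np.cos(b),50*np.sin(b),269],[-50*np.cos(b),-50*np.sin(b),269],[0,0,269],[170,-145,6],[170,145,6],
       [-74.4,-210,254],[-74.4,-138,254],[98,0,235]]
    L=np.array(L)/1000;c,s=np.cos(yaw),np.sin(yaw)
    return L@np.array([[c,-s,0],[s,c,0],[0,0,1]]).T+[x,y,0]
for b0 in [2.8,]:
    w=np.array([1,1,1,1,1,1,1,.3])[:,None]
    r=least_squares(lambda p:((proj('scene',pts(p))-px)*w).ravel(),[.56,.03,-.2,b0])
    print(r.x,r.cost,(proj('scene',pts(r.x))-px).round(1).tolist())
    x,y,yaw,b=r.x
    P=pts(r.x);print(P.round(3))
    th=b-np.pi/3;print('dial',th,'bar world yaw',b+yaw)
    print('side',proj('side',P).round(0).tolist())
    # spokes radius 75 at th+60,180,300
    a=th+np.pi/3*np.array([1,3,5]);Q=np.c_[.08*np.cos(a+yaw)+x,.08*np.sin(a+yaw)+y,a*0+.243]
    print('spokes crop',((proj('scene',Q)-[230,140])*2.6).round(0).tolist())
s=read_state();print(s['joint_pos'],s['tool_rot'],R.from_euler('xyz',s['tool_rot']).as_matrix().round(2).tolist())
```

```text
[0.56085832 0.02962831 0.0063811  3.85412296] 16.669625617118363 [[0.6, -2.6], [0.2, -3.3], [0.3, 1.5], [-2.0, 1.3], [0.0, 1.6], [1.1, 1.0], [-0.4, 1.1], [0.5, -3.2]]
[[ 0.523 -0.003  0.269]
 [ 0.598  0.063  0.269]
 [ 0.561  0.03   0.269]
 [ 0.732 -0.114  0.006]
 [ 0.73   0.176  0.006]
 [ 0.488 -0.181  0.254]
 [ 0.487 -0.109  0.254]
 [ 0.659  0.03   0.235]]
dial 2.806925409409769 bar world yaw 3.860504065116861
side [[328.0, 210.0], [287.0, 216.0], [308.0, 213.0], [281.0, 234.0], [227.0, 299.0], [369.0, 180.0], [359.0, 195.0], [273.0, 211.0]]
spokes crop [[282.0, 131.0], [258.0, 296.0], [440.0, 227.0]]
[-1.35983891e+00  2.58564172e-01  1.53497944e+00  1.13694605e-05
  1.34801752e+00 -2.02785924e-01] [ 3.14155954e+00 -4.51262548e-06  4.13740829e-01] [[0.92, 0.4, 0.0], [0.4, -0.92, -0.0], [0.0, 0.0, -1.0]]
```

Request:
move_arm --targets '[{"z":-50},{"z":-100,"spin":-8},{"x":40,"y":-27,"z":-130,"spin":-16},{"x":80,"y":-54,"z":-130,"spin":-24},{"x":120,"y":-80,"z":-130,"spin":-32},{"x":160,"y":-107,"z":-130,"spin":-40},{"x":200,"y":-134,"z":-130,"spin":-48},{"x":240,"y":-160,"z":-130,"spin":-56},{"x":280,"y":-187,"z":-130,"spin":-64},{"x":320,"y":-214,"z":-130,"spin":-72},{"x":360,"y":-240,"z":-130,"spin":-80},{"x":400,"y":-267,"z":-130,"spin":-88},{"x":440,"y":-294,"z":-130,"spin":-96},{"x":480,"y":-320,"z":-130,"spin":-104},{"x":526,"y":-351,"z":-130,"spin":-112},{"x":526,"y":-351,"z":-130,"spin":-120},{"x":526,"y":-351,"z":-130,"spin":-128},{"x":526,"y":-351,"z":-130,"spin":-136},{"x":526,"y":-351,"z":-130,"spin":-144},{"x":526,"y":-351,"z":-130,"spin":-152}]'

```text
invalid input at $.targets[0]: expected keys x, y, z, spin, hand
```

Request:
move_arm --targets '[{"spin":-8},{"spin":-16},{"spin":-24},{"spin":-32},{"spin":-40},{"spin":-45},{"spin":-45},{"spin":-45}]'

```text
invalid input at $.targets[0]: expected keys x, y, z, spin, hand
```

Run:
```python
from h import *
s=read_state();print(s['time_s'],s['tool_pos'],s['tool_rot'],s['joint_pos'])
x,y=.5609,.0296
print('pred hub/bar ends',proj('wrist',[[x,y,.269],[.523,-.003,.269],[.598,.063,.269],[.659,.03,.235]]).round(0).tolist(), optics.camera_model('wrist')['origin'])
snap('wrist','w1.png')
```

```text
1.3 [ 0.22115601 -0.50358725  0.23133731] [ 3.14155954e+00 -4.51262548e-06  4.13740829e-01] [-1.35983891e+00  2.58564172e-01  1.53497944e+00  1.13694605e-05
  1.34801752e+00 -2.02785924e-01]
pred hub/bar ends [[15352.0, 20243.0], [67012.0, 83737.0], [7559.0, 10359.0], [32047.0, 57590.0]] [ 0.28591408 -0.47320604  0.37394042]
```

View pics/w1.png

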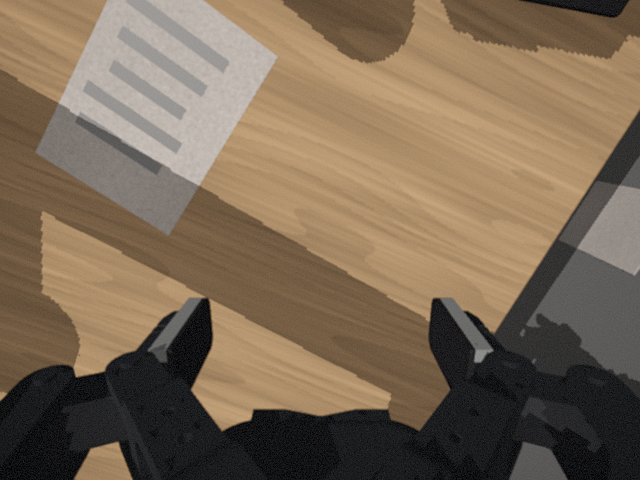

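Request:
move_arm --targets '[{"x":0,"y":0,"z":-50,"spin":0,"hand":0},{"x":0,"y":0,"z":-100,"spin":-8,"hand":0},{"x":40,"y":-27,"z":-130,"spin":-16,"hand":0},{"x":80,"y":-54,"z":-130,"spin":-24,"hand":0},{"x":120,"y":-80,"z":-130,"spin":-32,"hand":0},{"x":160,"y":-107,"z":-130,"spin":-40,"hand":0},{"x":200,"y":-134,"z":-130,"spin":-48,"hand":0},{"x":240,"y":-160,"z":-130,"spin":-56,"hand":0},{"x":280,"y":-187,"z":-130,"spin":-64,"hand":0},{"x":320,"y":-214,"z":-130,"spin":-72,"hand":0},{"x":360,"y":-240,"z":-130,"spin":-80,"hand":0},{"x":400,"y":-267,"z":-130,"spin":-88,"hand":0},{"x":440,"y":-294,"z":-130,"spin":-96,"hand":0},{"x":480,"y":-320,"z":-130,"spin":-104,"hand":0},{"x":526,"y":-351,"z":-130,"spin":-112,"hand":0},{"x":526,"y":-351,"z":-130,"spin":-120,"hand":0},{"x":526,"y":-351,"z":-130,"spin":-128,"hand":0},{"x":526,"y":-351,"z":-130,"spin":-136,"hand":0},{"x":526,"y":-351,"z":-130,"spin":-144,"hand":0},{"x":526,"y":-351,"z":-130,"spin":-152,"hand":0}]'

```text
time_s: 3.35
tool_pos: [0.5617, 0.0295, 0.3612]
tool_rot: [-3.142, -0.0, 3.073]
ft_force: [0.4, 0.4, 0.2]
opening: 0.0855
finger_force: 0.0
```

Request:
move_arm --targets '[{"x":0,"y":0,"z":0,"spin":-8,"hand":0},{"x":0,"y":0,"z":0,"spin":-16,"hand":0},{"x":0,"y":0,"z":0,"spin":-24,"hand":0},{"x":0,"y":0,"z":0,"spin":-32,"hand":0},{"x":0,"y":0,"z":0,"spin":-40,"hand":0},{"x":0,"y":0,"z":0,"spin":-45,"hand":0},{"x":0,"y":0,"z":0,"spin":-45,"hand":0},{"x":0,"y":0,"z":0,"spin":-45,"hand":0}]'

```text
time_s: 4.15
tool_pos: [0.5616, 0.0293, 0.3613]
tool_rot: [3.142, -0.0, -2.434]
ft_force: [0.3, 0.5, -0.0]
opening: 0.0851
finger_force: 0.0
```

Run:
```python
from h import *
s=read_state();print(s['time_s'],s['tool_pos'],s['tool_rot'],s['joint_pos'])
x,y=.5609,.0296
print('pred hub/bar ends',proj('wrist',[[x,y,.269],[.523,-.003,.269],[.598,.063,.269],[.659,.03,.235]]).round(0).tolist(), optics.camera_model('wrist')['origin'])
snap('wrist','w2.png')
```

```text
4.15 [0.56162705 0.02930562 0.36127764] [ 3.14153892e+00 -5.56212256e-05 -2.43356404e+00] [-1.46176390e-01  2.30476710e-01  1.26153022e+00 -6.67188020e-06
  1.64966277e+00 -2.42500185e+00]
pred hub/bar ends [[319.0, 239.0], [318.0, 163.0], [320.0, 307.0], [241.0, 315.0]] [ 0.50568282 -0.01615528  0.50392425]
```

View pics/w2.png

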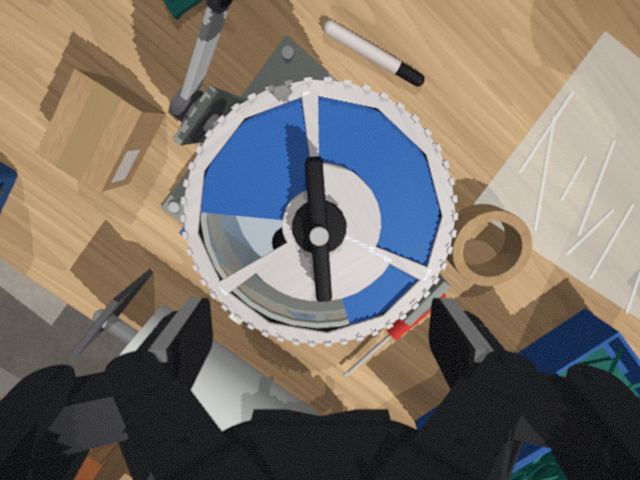

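Run:
```python
from h import *
P=onz('wrist',[[314,160],[323,298],[319,237]],.269);d=P[0]-P[1];print(P.round(4),np.arctan2(d[1],d[0]), P[:2].mean(0))
Q=onz('wrist',[[205,213],[347,318]],.236)
c=P[2];a=np.arctan2(Q[:,1]-c[1],Q[:,0]-c[0]);print(np.degrees(a),np.degrees(a.mean()),np.hypot(*(Q-c)[:,:2].T))
S=onz('wrist',[[311,95],[218,290],[440,280]],.243)-[c[0],c[1],0];print(np.degrees(np.arctan2(S[:,1],S[:,0])))
B=onz('wrist',[[288,52],[173,208]],.008);print(B)
B=onz('scene',[[230+114/2.6,140+480/2.6],[230+421/2.6,140+570/2.6]],.008);print(B)
```

```text
[[ 0.5233 -0.0065  0.269 ]
 [ 0.5914  0.0597  0.269 ]
 [ 0.5594  0.0287  0.269 ]] -2.3710459970151008 [0.55733638 0.02662607 0.269     ]
[-55.28003718  56.64837219] 0.684167502509059 [0.08538698 0.08150967]
[-136.01079943  -16.51446686  106.15890692]
[[ 0.46467074 -0.10368813  0.008     ]
 [ 0.71802328 -0.10046997  0.008     ]]
[[ 0.71536942 -0.09898873  0.008     ]
 [ 0.7116144   0.15994296  0.008     ]]
```

Request:
move_arm --targets '[{"x":2,"y":1,"z":40,"spin":-3.6,"hand":0},{"x":2,"y":1,"z":80,"spin":-3.6,"hand":0},{"x":2,"y":1,"z":104,"spin":-3.6,"hand":0},{"x":2,"y":1,"z":104,"spin":-3.6,"hand":255},{"x":2,"y":1,"z":104,"spin":-3.6,"hand":255},{"x":2,"y":1,"z":104,"spin":-3.6,"hand":255},{"x":2,"y":1,"z":104,"spin":-3.6,"hand":255},{"x":2,"y":1,"z":104,"spin":-3.6,"hand":255},{"x":2,"y":1,"z":104,"spin":-3.6,"hand":255},{"x":2,"y":1,"z":104,"spin":-3.6,"hand":255}]' --force 25

```text
time_s: 5.2
tool_pos: [0.561, 0.0278, 0.2589]
tool_rot: [-3.137, 0.002, -2.369]
ft_force: [3.6, -3.8, 6.2]
opening: 0.0112
finger_force: 29.2
```

Request:
move_arm --targets '[{"x":0,"y":0,"z":0,"spin":4,"hand":255},{"x":0,"y":0,"z":0,"spin":12,"hand":255},{"x":0,"y":0,"z":0,"spin":20,"hand":255},{"x":0,"y":0,"z":0,"spin":28,"hand":255},{"x":0,"y":0,"z":0,"spin":36,"hand":255},{"x":0,"y":0,"z":0,"spin":44,"hand":255},{"x":0,"y":0,"z":0,"spin":52,"hand":255},{"x":0,"y":0,"z":0,"spin":60,"hand":255},{"x":0,"y":0,"z":0,"spin":68,"hand":255},{"x":0,"y":0,"z":0,"spin":76,"hand":255},{"x":0,"y":0,"z":0,"spin":80,"hand":255},{"x":0,"y":0,"z":0,"spin":80,"hand":255}]'

```text
time_s: 6.4
tool_pos: [0.5613, 0.0255, 0.259]
tool_rot: [-3.14, 0.007, 2.515]
ft_force: [3.3, -11.1, 4.7]
opening: 0.011
finger_force: 29.0
```

Request:
move_arm --targets '[{"x":-1,"y":-2,"z":0,"spin":4,"hand":255},{"x":-1,"y":-2,"z":0,"spin":12,"hand":255},{"x":-1,"y":-2,"z":0,"spin":20,"hand":255},{"x":-1,"y":-2,"z":0,"spin":28,"hand":255},{"x":-1,"y":-2,"z":0,"spin":36,"hand":255},{"x":-1,"y":-2,"z":0,"spin":44,"hand":255},{"x":-1,"y":-2,"z":0,"spin":52,"hand":255},{"x":-1,"y":-2,"z":0,"spin":60,"hand":255},{"x":-1,"y":-2,"z":0,"spin":68,"hand":255},{"x":-1,"y":-2,"z":0,"spin":76,"hand":255},{"x":-1,"y":-2,"z":0,"spin":83.5,"hand":255},{"x":-1,"y":-2,"z":0,"spin":83.5,"hand":255},{"x":-1,"y":-2,"z":0,"spin":83.5,"hand":255}]'

```text
time_s: 7.7
tool_pos: [0.5591, 0.025, 0.2589]
tool_rot: [3.139, 0.002, 1.06]
ft_force: [-2.1, -6.1, 8.2]
opening: 0.0109
finger_force: 29.5
```

Request:
move_arm --targets '[{"x":0,"y":0,"z":0,"spin":0,"hand":0},{"x":0,"y":0,"z":0,"spin":0,"hand":0},{"x":0,"y":0,"z":0,"spin":0,"hand":0},{"x":0,"y":0,"z":0,"spin":0,"hand":0},{"x":0,"y":0,"z":0,"spin":0,"hand":0},{"x":0,"y":0,"z":-40,"spin":0,"hand":0},{"x":0,"y":0,"z":-80,"spin":0,"hand":0},{"x":0,"y":0,"z":-104,"spin":0,"hand":0},{"x":0,"y":0,"z":-104,"spin":0,"hand":0}]'

```text
time_s: 8.6
tool_pos: [0.5606, 0.0265, 0.3657]
tool_rot: [3.134, -0.003, 1.062]
ft_force: [0.5, 0.2, -0.1]
opening: 0.0853
finger_force: 0.0
```

Run:
```python
from h import *
s=read_state();print(s['time_s'],s['tool_pos'],s['tool_rot'],s['joint_pos'])
snap('wrist','w3.png')
```

```text
8.6 [0.56063219 0.02650351 0.36568697] [ 3.13426754e+00 -2.89786612e-03  1.06157561e+00] [-1.51576361e-01  2.22446404e-01  1.26156181e+00  1.50623253e-04
  1.64970838e+00  3.57667436e-01]
```

View pics/w3.png

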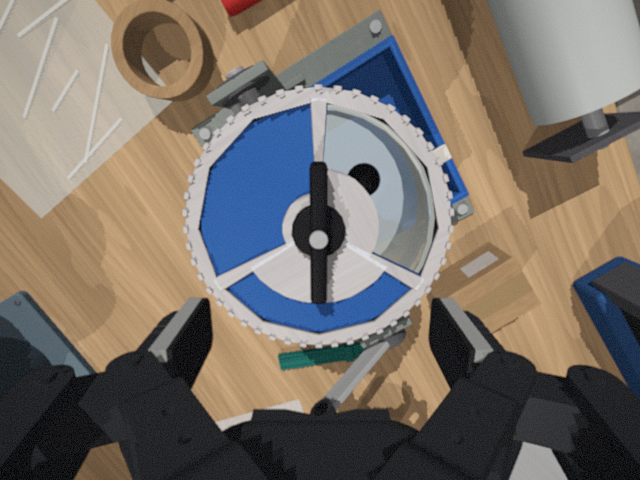

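Run:
```python
from h import *
c=onz('wrist',[[319,238]],.269)[0]
S=onz('wrist',[[319.5,100],[416,280],[222,282]],.243);a=np.degrees(np.arctan2(S[:,1]-c[1],S[:,0]-c[0]));print(c,a, (a-[60,-60,180]))
P=onz('wrist',[[319,165],[320,300]],.269);d=P[0]-P[1];print('bar',np.degrees(np.arctan2(d[1],d[0])))
p=onz('wrist',[[443,155]],.235)[0];print('ptr',np.degrees(np.arctan2(*(p-c)[[1,0]])))
Bo=onz('wrist',[[376,27],[462,209],[205,133]],.008);print(Bo)
```

```text
[0.55840099 0.02844034 0.269     ] [  60.585289    -58.32093278 -179.13087229] [   0.585289      1.67906722 -359.13087229]
bar 61.23927230775279
ptr 1.0929889572793774
[[ 0.70961577  0.15799661  0.008     ]
 [ 0.71270214 -0.1002066   0.008     ]
 [ 0.4602828   0.15617342  0.008     ]]
```

Request:
move_arm --targets '[{"x":-40,"y":5,"z":0,"spin":-8,"hand":0},{"x":-80,"y":10,"z":0,"spin":-16,"hand":0},{"x":-120,"y":15,"z":0,"spin":-24,"hand":0},{"x":-160,"y":20,"z":0,"spin":-29.5,"hand":0},{"x":-193,"y":24,"z":0,"spin":-29.5,"hand":0},{"x":-193,"y":24,"z":0,"spin":-29.5,"hand":0},{"x":-193,"y":24,"z":0,"spin":-29.5,"hand":0}]'

```text
time_s: 9.35
tool_pos: [0.4854, -0.1539, 0.3599]
tool_rot: [-3.14, -0.002, 1.574]
ft_force: [0.7, 0.3, -0.7]
opening: 0.0854
finger_force: 0.0
```

Run:
```python
from h import *
s=read_state();print(s['time_s'],s['tool_pos'],s['tool_rot'],s['joint_pos'])
print(proj('wrist',[[.487,-.110,.254],[.487,-.154,.254],[.487,-.184,.254]]).round())
snap('wrist','w4.png')
```

```text
9.35 [ 0.48535411 -0.15386264  0.35988491] [-3.13954680e+00 -1.81480033e-03  1.57401045e+00] [-5.26737511e-01  1.30173457e-01  1.38748687e+00  5.32529960e-04
  1.62661491e+00 -5.29924494e-01]
[[325. 173.]
 [325. 236.]
 [324. 275.]]
```

View pics/w4.png

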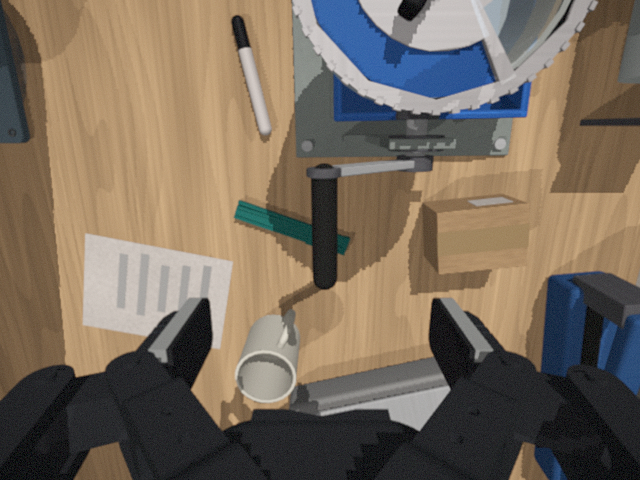

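Request:
move_arm --targets '[{"x":0,"y":2,"z":45,"spin":0,"hand":0},{"x":0,"y":2,"z":90,"spin":0,"hand":0},{"x":0,"y":2,"z":125,"spin":0,"hand":0},{"x":0,"y":2,"z":125,"spin":0,"hand":120},{"x":0,"y":2,"z":125,"spin":0,"hand":255},{"x":0,"y":2,"z":125,"spin":0,"hand":255},{"x":0,"y":2,"z":125,"spin":0,"hand":255},{"x":0,"y":2,"z":125,"spin":0,"hand":255},{"x":0,"y":2,"z":125,"spin":0,"hand":255},{"x":0,"y":2,"z":125,"spin":0,"hand":255}]' --force 20

```text
time_s: 10.4
tool_pos: [0.4878, -0.154, 0.2382]
tool_rot: [3.141, 0.002, 1.576]
ft_force: [-3.3, -1.1, 5.2]
opening: 0.0172
finger_force: 21.4
```

Run:
```python
import numpy as np
r=95
for th in np.arange(-.9,1.71,.1):
    print(round(th,2),round(r*(np.sin(th)-np.sin(-.9)),0),round(-r*(np.cos(th)-np.cos(.9)),0),end=' | ')
```

```text
-0.9 0.0 -0.0 | -0.8 6.0 -7.0 | -0.7 13.0 -14.0 | -0.6 21.0 -19.0 | -0.5 29.0 -24.0 | -0.4 37.0 -28.0 | -0.3 46.0 -32.0 | -0.2 56.0 -34.0 | -0.1 65.0 -35.0 | -0.0 74.0 -36.0 | 0.1 84.0 -35.0 | 0.2 93.0 -34.0 | 0.3 102.0 -32.0 | 0.4 111.0 -28.0 | 0.5 120.0 -24.0 | 0.6 128.0 -19.0 | 0.7 136.0 -14.0 | 0.8 143.0 -7.0 | 0.9 149.0 -0.0 | 1.0 154.0 8.0 | 1.1 159.0 16.0 | 1.2 163.0 25.0 | 1.3 166.0 34.0 | 1.4 168.0 43.0 | 1.5 169.0 52.0 | 1.6 169.0 62.0 | 1.7 169.0 71.0 |
```

Request:
move_arm --targets '[{"x":0,"y":6,"z":-7,"spin":0,"hand":255},{"x":0,"y":13,"z":-14,"spin":0,"hand":255},{"x":0,"y":21,"z":-19,"spin":0,"hand":255},{"x":0,"y":29,"z":-24,"spin":0,"hand":255},{"x":0,"y":37,"z":-28,"spin":0,"hand":255},{"x":0,"y":46,"z":-32,"spin":0,"hand":255},{"x":0,"y":56,"z":-34,"spin":0,"hand":255},{"x":0,"y":65,"z":-35,"spin":0,"hand":255},{"x":0,"y":74,"z":-36,"spin":0,"hand":255},{"x":0,"y":84,"z":-35,"spin":0,"hand":255},{"x":0,"y":84,"z":-35,"spin":0,"hand":255}]'

```text
time_s: 11.5
tool_pos: [0.5725, -0.1531, 0.2729]
tool_rot: [3.141, 0.0, 1.577]
ft_force: [-3.0, 1.2, 4.6]
opening: 0.0172
finger_force: 21.9
```

Request:
move_arm --targets '[{"x":0,"y":9,"z":1,"spin":0,"hand":255},{"x":0,"y":18,"z":3,"spin":0,"hand":255},{"x":0,"y":27,"z":7,"spin":0,"hand":255},{"x":0,"y":36,"z":11,"spin":0,"hand":255},{"x":0,"y":44,"z":16,"spin":0,"hand":255},{"x":0,"y":52,"z":21,"spin":0,"hand":255},{"x":0,"y":59,"z":28,"spin":0,"hand":255},{"x":0,"y":65,"z":35,"spin":0,"hand":255},{"x":0,"y":70,"z":43,"spin":0,"hand":255},{"x":0,"y":75,"z":51,"spin":0,"hand":255},{"x":0,"y":79,"z":60,"spin":0,"hand":255},{"x":0,"y":82,"z":69,"spin":0,"hand":255},{"x":0,"y":84,"z":78,"spin":0,"hand":255},{"x":0,"y":85,"z":87,"spin":0,"hand":255},{"x":0,"y":85,"z":97,"spin":0,"hand":255},{"x":0,"y":85,"z":106,"spin":0,"hand":255},{"x":0,"y":85,"z":109,"spin":0,"hand":255},{"x":0,"y":85,"z":109,"spin":0,"hand":255}]'

```text
time_s: 13.3
tool_pos: [0.6567, -0.1526, 0.1624]
tool_rot: [-3.141, -0.0, 1.576]
ft_force: [-3.9, 1.4, 5.7]
opening: 0.0171
finger_force: 24.4
```

Request:
move_arm --targets '[{"x":0,"y":0,"z":2,"spin":0,"hand":255},{"x":0,"y":0,"z":2,"spin":0,"hand":255},{"x":0,"y":0,"z":2,"spin":0,"hand":255},{"x":0,"y":0,"z":2,"spin":0,"hand":255},{"x":0,"y":0,"z":2,"spin":0,"hand":255},{"x":0,"y":0,"z":2,"spin":0,"hand":255},{"x":0,"y":0,"z":2,"spin":0,"hand":255},{"x":0,"y":0,"z":2,"spin":0,"hand":255},{"x":0,"y":0,"z":2,"spin":0,"hand":255},{"x":0,"y":0,"z":2,"spin":0,"hand":255},{"x":0,"y":0,"z":2,"spin":0,"hand":255},{"x":0,"y":0,"z":2,"spin":0,"hand":255},{"x":0,"y":0,"z":2,"spin":0,"hand":255},{"x":0,"y":0,"z":2,"spin":0,"hand":255},{"x":0,"y":0,"z":2,"spin":0,"hand":255},{"x":0,"y":0,"z":2,"spin":0,"hand":255},{"x":0,"y":0,"z":2,"spin":0,"hand":255},{"x":0,"y":0,"z":2,"spin":0,"hand":255},{"x":0,"y":0,"z":2,"spin":0,"hand":255},{"x":0,"y":0,"z":2,"spin":0,"hand":255}]'

```text
time_s: 15.3
tool_pos: [0.6566, -0.1526, 0.1609]
tool_rot: [-3.141, -0.0, 1.576]
ft_force: [-5.1, 1.7, 5.1]
opening: 0.017
finger_force: 24.5
```

Run:
```python
from h import *
a=snap('scene');b=snap('side')
j=np.hstack([cv2.resize(a[160:380,240:440],(400,440),interpolation=2),cv2.resize(b[180:340,225:370],(399,440),interpolation=2)])
cv2.imwrite('pics/t1.png',j[:,:,::-1])
for c in ['scene','side']:
  for q in ['knob1','knob_big']:
    for r in models.outline_of(c,q): print(c,q,round(r['confidence'],2),r['extent'])
```

```text
scene knob1 0.73 [314.5, 312.7, 325.2, 326.9]
scene knob1 0.45 [341.9, 312.8, 353.0, 332.8]
scene knob1 0.4 [327.4, 321.0, 338.2, 330.1]
scene knob_big 0.22 [302.8, 241.2, 399.9, 287.1]
side knob1 0.58 [265.6, 259.5, 277.6, 268.7]
side knob1 0.5 [262.1, 267.2, 280.4, 275.7]
```

View pics/t1.png

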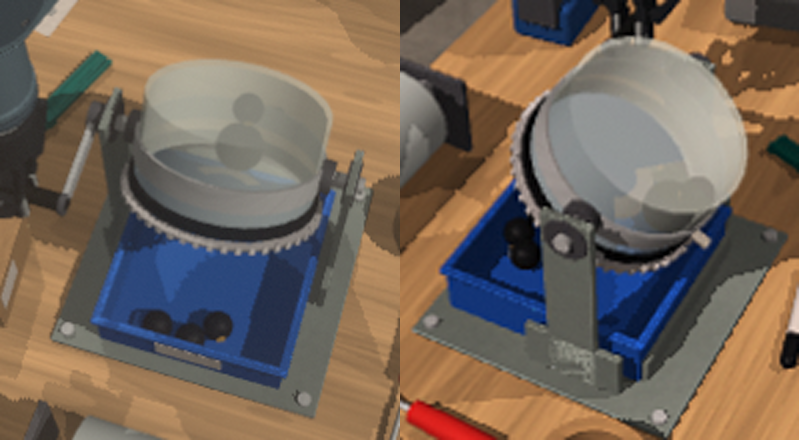

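Request:
move_arm --targets '[{"x":0,"y":0,"z":3,"spin":0,"hand":255},{"x":0,"y":0,"z":6,"spin":0,"hand":255},{"x":0,"y":0,"z":8,"spin":0,"hand":255},{"x":0,"y":0,"z":8,"spin":0,"hand":255}]'

```text
time_s: 16.0
tool_pos: [0.6566, -0.1527, 0.1586]
tool_rot: [3.139, 0.002, 1.577]
ft_force: [-16.3, 4.1, 30.5]
opening: 0.0171
finger_force: 27.0
```

Request:
move_arm --targets '[{"x":0,"y":-1,"z":-25,"spin":0,"hand":255},{"x":0,"y":-4,"z":-44,"spin":0,"hand":255},{"x":0,"y":-10,"z":-61,"spin":0,"hand":255},{"x":0,"y":-20,"z":-77,"spin":0,"hand":255},{"x":0,"y":-33,"z":-91,"spin":0,"hand":255},{"x":0,"y":-49,"z":-101,"spin":0,"hand":255},{"x":0,"y":-49,"z":-101,"spin":0,"hand":255},{"x":0,"y":-33,"z":-91,"spin":0,"hand":255},{"x":0,"y":-20,"z":-77,"spin":0,"hand":255},{"x":0,"y":-10,"z":-61,"spin":0,"hand":255},{"x":0,"y":-4,"z":-44,"spin":0,"hand":255},{"x":0,"y":-1,"z":-25,"spin":0,"hand":255},{"x":0,"y":0,"z":-4,"spin":0,"hand":255},{"x":0,"y":0,"z":-3,"spin":0,"hand":255},{"x":0,"y":0,"z":-3,"spin":0,"hand":255},{"x":0,"y":0,"z":-3,"spin":0,"hand":255},{"x":0,"y":0,"z":-3,"spin":0,"hand":255},{"x":0,"y":0,"z":-3,"spin":0,"hand":255},{"x":0,"y":0,"z":-3,"spin":0,"hand":255},{"x":0,"y":0,"z":-3,"spin":0,"hand":255}]'

```text
time_s: 18.0
tool_pos: [0.6566, -0.1529, 0.1573]
tool_rot: [3.141, 0.001, 1.576]
ft_force: [-6.5, 2.0, 9.7]
opening: 0.0171
finger_force: 27.0
```

Request:
move_arm --targets '[{"x":0,"y":0,"z":0,"spin":0,"hand":255},{"x":0,"y":0,"z":0,"spin":0,"hand":255},{"x":0,"y":0,"z":0,"spin":0,"hand":255},{"x":0,"y":0,"z":0,"spin":0,"hand":255},{"x":0,"y":0,"z":0,"spin":0,"hand":255},{"x":0,"y":0,"z":0,"spin":0,"hand":255},{"x":0,"y":0,"z":0,"spin":0,"hand":255},{"x":0,"y":0,"z":0,"spin":0,"hand":255},{"x":0,"y":0,"z":0,"spin":0,"hand":255},{"x":0,"y":0,"z":0,"spin":0,"hand":255}]'

```text
time_s: 19.0
tool_pos: [0.6566, -0.1529, 0.1573]
tool_rot: [3.141, 0.001, 1.576]
ft_force: [-6.3, 0.8, 9.6]
opening: 0.0172
finger_force: 27.0
```

Run:
```python
from h import *
a=snap('scene');b=snap('side')
j=np.hstack([cv2.resize(a[160:380,240:440],(400,440),interpolation=2),cv2.resize(b[180:340,225:370],(399,440),interpolation=2)])
cv2.imwrite('pics/t2.png',j[:,:,::-1])
print(read_state()['time_s'])
```

```text
19.1
```

View pics/t2.png

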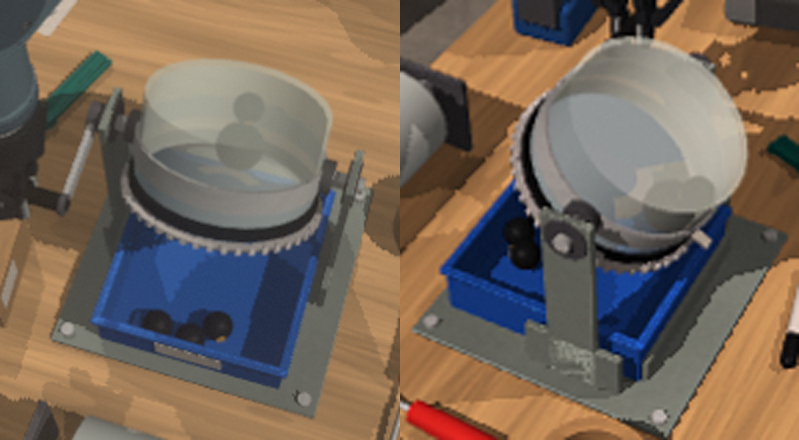

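Request:
move_arm --targets '[{"x":0,"y":-1,"z":-33,"spin":0,"hand":255},{"x":0,"y":-6,"z":-51,"spin":0,"hand":255},{"x":0,"y":-15,"z":-68,"spin":0,"hand":255},{"x":0,"y":-26,"z":-83,"spin":0,"hand":255},{"x":0,"y":-41,"z":-95,"spin":0,"hand":255},{"x":0,"y":-58,"z":-104,"spin":0,"hand":255},{"x":0,"y":-76,"z":-110,"spin":0,"hand":255},{"x":0,"y":-95,"z":-112,"spin":0,"hand":255},{"x":0,"y":-113,"z":-110,"spin":0,"hand":255},{"x":0,"y":-132,"z":-104,"spin":0,"hand":255},{"x":0,"y":-148,"z":-95,"spin":0,"hand":255},{"x":0,"y":-163,"z":-83,"spin":0,"hand":255},{"x":0,"y":-168,"z":-78,"spin":0,"hand":255},{"x":0,"y":-168,"z":-78,"spin":0,"hand":255},{"x":0,"y":-168,"z":-78,"spin":0,"hand":255},{"x":0,"y":-168,"z":-78,"spin":0,"hand":255}]'

```text
time_s: 20.7
tool_pos: [0.4882, -0.1547, 0.2339]
tool_rot: [-3.139, 0.002, 1.576]
ft_force: [-4.5, -4.6, 2.5]
opening: 0.017
finger_force: 24.2
```

Run:
```python
from h import *
a=snap('scene');b=snap('side')
j=np.hstack([cv2.resize(a[160:380,240:440],(400,440),interpolation=2),cv2.resize(b[180:340,225:370],(399,440),interpolation=2)])
cv2.imwrite('pics/t3.png',j[:,:,::-1])
print(read_state()['time_s'])
```

```text
20.8
```

View pics/t3.png

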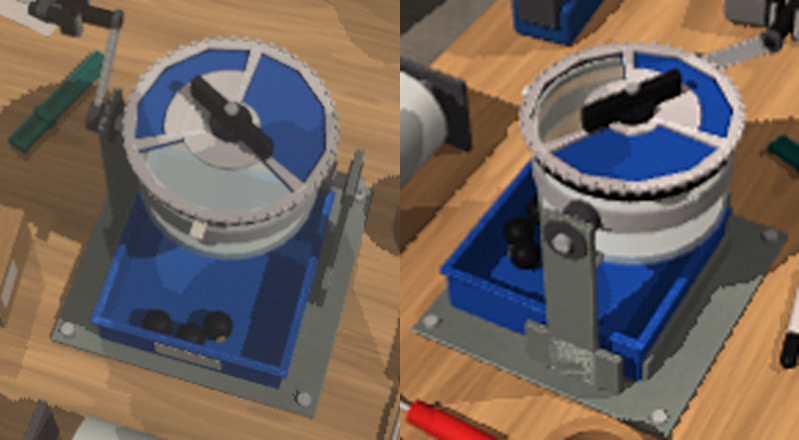

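Request:
move_arm --targets '[{"x":0,"y":5,"z":-5,"spin":0,"hand":255},{"x":0,"y":20,"z":-17,"spin":0,"hand":255},{"x":0,"y":55,"z":-32,"spin":0,"hand":255},{"x":0,"y":92,"z":-32,"spin":0,"hand":255},{"x":0,"y":127,"z":-17,"spin":0,"hand":255},{"x":0,"y":153,"z":10,"spin":0,"hand":255},{"x":0,"y":167,"z":45,"spin":0,"hand":255},{"x":0,"y":168,"z":70,"spin":0,"hand":255},{"x":0,"y":168,"z":78,"spin":0,"hand":255},{"x":0,"y":168,"z":78,"spin":0,"hand":255},{"x":0,"y":168,"z":78,"spin":0,"hand":255},{"x":0,"y":168,"z":78,"spin":0,"hand":255},{"x":0,"y":168,"z":78,"spin":0,"hand":255},{"x":0,"y":168,"z":78,"spin":0,"hand":255},{"x":0,"y":168,"z":78,"spin":0,"hand":255},{"x":0,"y":168,"z":78,"spin":0,"hand":255},{"x":0,"y":168,"z":78,"spin":0,"hand":255},{"x":0,"y":168,"z":78,"spin":0,"hand":255},{"x":0,"y":168,"z":78,"spin":0,"hand":255},{"x":0,"y":168,"z":78,"spin":0,"hand":255}]'

```text
time_s: 22.8
tool_pos: [0.6565, -0.1524, 0.1593]
tool_rot: [3.141, 0.001, 1.577]
ft_force: [-9.3, 1.6, 19.5]
opening: 0.0171
finger_force: 26.5
```

```bash
cat > look.py <<'E'
from h import *
print(read_state()['time_s'])
old=cv2.imread('pics/t2.png')[:,:,::-1]
for c in ['scene','side']:
  im=snap(c)
  for q in ['knob1','knob_big']:
    for r in models.outline_of(c,q): print(c,q,round(r['confidence'],2),r['extent'])
  if c=='scene': a=im
  else:
    j=np.hstack([cv2.resize(a[160:380,240:440],(400,440),interpolation=2),cv2.resize(im[180:340,225:370],(399,440),interpolation=2)])
    d=(np.abs(j.astype(int)-old).max(2)>50).astype(np.uint8)
    n,_,st,ce=cv2.connectedComponentsWithStats(d)
    for k in range(1,n):
      if st[k,4]>60:
        x,y=ce[k].astype(int);print('diff',st[k].tolist(),ce[k].round(),'now',j[y,x].tolist(),'was',old[y,x].tolist())
# dark blobs in tray region of scene
g=a[270:350,285:400].max(2)<45
n,_,st,ce=cv2.connectedComponentsWithStats(g.astype(np.uint8))
print('dark',[(s[4],(c+[285,270]).round(1).tolist(),s[2:4].tolist()) for s,c in zip(st[1:],ce[1:]) if s[4]>25])
E
python3 look.py; python3 -c "
import cv2,numpy as np
o=cv2.imread('pics/t2.png')[220:380,90:310].max(2)<45
n,_,st,ce=cv2.connectedComponentsWithStats(o.astype(np.uint8));print('old dark(x2 crop)',[(s[4]/4,(c+[90,220])/2+[240,160]) for s,c in zip(st[1:],ce[1:]) if s[4]>100])"
```

```text
22.8
scene knob1 0.74 [202.6, 259.3, 259.6, 322.6]
scene knob1 0.72 [340.6, 316.3, 353.5, 332.7]
scene knob1 0.5 [310.0, 311.5, 329.0, 327.0]
scene knob1 0.43 [362.5, 332.1, 380.0, 342.4]
scene knob1 0.41 [327.9, 318.0, 339.2, 331.3]
side knob1 0.54 [261.5, 265.6, 275.6, 275.0]
side knob1 0.41 [264.3, 259.4, 274.2, 267.4]
diff [504, 248, 11, 18, 62] [508. 257.] now [23, 22, 23] was [49, 58, 86]
diff [490, 273, 19, 10, 98] [499. 277.] now [9, 24, 54] was [21, 57, 130]
dark [(np.int32(332), [356.7, 275.1], [71, 11]), (np.int32(97), [318.4, 320.5], [14, 11]), (np.int32(205), [342.4, 324.5], [29, 14]), (np.int32(110), [372.8, 336.8], [15, 11])]
old dark(x2 crop) [(np.float64(309.5), array([356.67003231, 275.24434572])), (np.float64(94.25), array([318.31830239, 320.55570292])), (np.float64(203.25), array([342.900369  , 323.89606396]))]
```

Run:
```python
from h import *
print(onz('scene',[[372.8,336.8],[318.4,320.5]],.026))
old=cv2.imread('pics/t2.png')[:,:,::-1].astype(int)
a=snap('scene');b=snap('side')
j=np.hstack([cv2.resize(a[160:380,240:440],(400,440),interpolation=2),cv2.resize(b[180:340,225:370],(399,440),interpolation=2)]).astype(int)
for n,(x,y) in dict(small=(248,107),big=(238,145),ref=(290,110)).items(): print(n,old[y-5:y+5,x-5:x+5].mean((0,1)).round(),j[y-5:y+5,x-5:x+5].mean((0,1)).round())
d=(np.abs(j-old)[:200,130:340].max(2)>12).astype(np.uint8)
n,_,st,ce=cv2.connectedComponentsWithStats(d)
for k in range(1,n):
  if st[k,4]>60:
    x,y=(ce[k]+[130,0]).astype(int);print(st[k,2:],x,y,j[y,x],old[y,x])
```

```text
[[ 0.6833022   0.109753    0.026     ]
 [ 0.6836333  -0.00876612  0.026     ]]
small [134. 134. 122.] [152. 151. 138.]
big [130. 130. 119.] [130. 131. 120.]
ref [137. 133. 119.] [137. 133. 119.]
[ 30  31 691] 247 106 [152 152 138] [134 135 122]
[ 31  48 465] 216 138 [132 133 122] [148 148 135]
[13 13 79] 255 131 [152 149 134] [133 133 122]
[ 25  21 202] 250 161 [150 150 137] [124 124 113]
```

Request:
move_arm --targets '[{"x":0,"y":-1,"z":-33,"spin":0,"hand":255},{"x":0,"y":-6,"z":-51,"spin":0,"hand":255},{"x":0,"y":-15,"z":-68,"spin":0,"hand":255},{"x":0,"y":-26,"z":-83,"spin":0,"hand":255},{"x":0,"y":-41,"z":-95,"spin":0,"hand":255},{"x":0,"y":-58,"z":-104,"spin":0,"hand":255},{"x":0,"y":-76,"z":-110,"spin":0,"hand":255},{"x":0,"y":-95,"z":-112,"spin":0,"hand":255},{"x":0,"y":-113,"z":-110,"spin":0,"hand":255},{"x":0,"y":-132,"z":-104,"spin":0,"hand":255},{"x":0,"y":-148,"z":-95,"spin":0,"hand":255},{"x":0,"y":-163,"z":-83,"spin":0,"hand":255},{"x":0,"y":-168,"z":-78,"spin":0,"hand":255},{"x":0,"y":-168,"z":-78,"spin":0,"hand":255},{"x":0,"y":-168,"z":-78,"spin":0,"hand":255},{"x":0,"y":-168,"z":-78,"spin":0,"hand":255}]'

```text
time_s: 24.8
tool_pos: [0.4886, -0.154, 0.2336]
tool_rot: [-3.14, 0.0, 1.576]
ft_force: [-3.5, -5.0, 2.2]
opening: 0.0171
finger_force: 24.7
```

Request:
move_arm --targets '[{"x":0,"y":0,"z":0,"spin":0,"hand":120},{"x":0,"y":0,"z":0,"spin":0,"hand":0},{"x":0,"y":0,"z":0,"spin":0,"hand":0},{"x":0,"y":0,"z":0,"spin":0,"hand":0},{"x":0,"y":0,"z":0,"spin":0,"hand":0},{"x":0,"y":0,"z":0,"spin":0,"hand":0},{"x":0,"y":0,"z":-30,"spin":0,"hand":0},{"x":0,"y":0,"z":-70,"spin":0,"hand":0},{"x":0,"y":0,"z":-120,"spin":0,"hand":0},{"x":-40,"y":-20,"z":-140,"spin":0,"hand":0},{"x":-80,"y":-40,"z":-140,"spin":0,"hand":0},{"x":-80,"y":-40,"z":-140,"spin":0,"hand":0},{"x":-80,"y":-40,"z":-140,"spin":0,"hand":0},{"x":-80,"y":-40,"z":-140,"spin":0,"hand":0},{"x":-80,"y":-40,"z":-140,"spin":0,"hand":0},{"x":-80,"y":-40,"z":-140,"spin":0,"hand":0},{"x":-80,"y":-40,"z":-140,"spin":0,"hand":0},{"x":-80,"y":-40,"z":-140,"spin":0,"hand":0},{"x":-80,"y":-40,"z":-140,"spin":0,"hand":0},{"x":-80,"y":-40,"z":-140,"spin":0,"hand":0}]'

```text
time_s: 26.8
tool_pos: [0.4494, -0.2337, 0.3733]
tool_rot: [3.142, -0.0, 1.576]
ft_force: [0.1, -0.0, 0.7]
opening: 0.0852
finger_force: 0.0
```

Run:
```python
from h import *
s=read_state();print(s['time_s'],s['tool_pos'],s['ft_force'])
a=snap('scene')
# compare to upright reference (t3: held upright) and first frame (scene0)
old=cv2.imread('pics/t3.png')[:,:400,::-1].astype(int);j=cv2.resize(a[160:380,240:440],(400,440),interpolation=2).astype(int)
d=(np.abs(j-old).max(2)>50).astype(np.uint8);n,_,st,ce=cv2.connectedComponentsWithStats(d)
print('vs t3',[(st[k].tolist()) for k in range(1,n) if st[k,4]>60])
o=cv2.imread('pics/scene0.png')[:,:,::-1].astype(int)
d=(np.abs(a.astype(int)-o).max(2)>50).astype(np.uint8);n,_,st,ce=cv2.connectedComponentsWithStats(d)
print('vs start',[(st[k].tolist()) for k in range(1,n) if st[k,4]>40])
g=a[290:350,285:400].max(2)<45
n,_,st,ce=cv2.connectedComponentsWithStats(g.astype(np.uint8))
print('dark',[(int(s[4]),(c+[285,290]).round(1).tolist()) for s,c in zip(st[1:],ce[1:]) if s[4]>25])
for q in ['carton','tie_bundle','mug','tape_roll','screwdriver','dial','tray']:
    r=models.outline_of('scene',q); print(q,r and r[0]['extent'])
```

```text
26.8 [ 0.44944866 -0.2337377   0.37329773] [ 0.11599764 -0.0150548   0.71796967]
vs t3 [[28, 2, 55, 35, 680], [189, 190, 44, 19, 597]]
vs start [[175, 0, 137, 114, 6828], [445, 0, 26, 6, 85], [479, 0, 31, 14, 286], [455, 8, 59, 19, 307], [164, 33, 22, 21, 126], [345, 34, 40, 38, 810], [436, 51, 69, 73, 3559], [102, 89, 68, 74, 2003], [230, 93, 135, 60, 2560], [365, 124, 51, 22, 686], [55, 141, 24, 28, 204], [332, 185, 39, 26, 344], [308, 198, 34, 48, 682], [361, 204, 42, 42, 592], [352, 231, 18, 13, 95], [368, 243, 23, 17, 220], [335, 255, 17, 9, 75], [310, 315, 46, 17, 464]]
dark [(104, [318.3, 320.5]), (229, [342.3, 324.6]), (113, [372.7, 336.8])]
carton [201.1, 261.0, 256.7, 322.8]
tie_bundle [242.4, 184.3, 291.4, 236.1]
mug [187.5, 148.7, 227.3, 197.0]
tape_roll [438.7, 248.4, 487.3, 295.9]
screwdriver [429.6, 307.9, 463.1, 397.3]
dial [340.6, 315.3, 356.0, 332.9]
tray [283.1, 256.7, 402.5, 356.8]
```

```bash
python3 -c "
from bench import ticket;print(ticket.close_job())"
```

```text
the job is handed in; nothing more can be done
None
```

I handed the job in at about 27 s. The camera images show all four small knobs in the tray and the big knob still inside the upright drum. The dial's 40 mm opening is within about 1° of the pouring side. The tape roll, cable ties, carton, screwdriver and mug stayed in place; I did not check the marker pen again at the end. One small knob hung behind the big one on the first pour, so it took a second full swing to get it out.

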